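Draw the spring-locked bolt of the tool case

ROBOT

A 6-joint arm with a two-finger parallel gripper is mounted at the origin on a cart in front of the work surface, level with it; the furniture and walls round the work are solid. World frame = base frame: x ahead of the robot, y to its left, z up, the work surface at z = 0. Lengths are in mm, angles in degrees, forces in N, time in s.
With the tool pointing down it reaches from about 300 to 850 mm from the base axis. Payload 4.2 kg.
Tool frame: the origin (TCP) lies at the very end of the fingers, on their centre line; the grasp point (between the pads) lies 19 mm behind it; z points along the fingers, y is the line along which they close (so a half turn about z gives the same grasp; the last joint's range is limited). The gripper opens to 91 mm and grips with 3 to 60 N. Pads are 32 mm wide; open, the fingers measure 118 mm over their backs; the gripper's body (76 mm by 178 mm) begins 60 mm behind the grasp point.
Start: joints at [67.437, 18.312, 89.639, -0, 72.044, -1.146], TCP at [209.968, 535.31, 213.976] pointing down, gripper open.
Joint ranges: [-177.97, 177.97], [-48.28, 115.42], [12.27, 149.76], [-77.06, 257.06], [2.81, 150.46], [-146.56, 146.56]. Speed limits (degrees/s): [147.25, 147.25, 180, 180, 180, 180].

INTERFACE

Orientations are given as [roll, pitch, yaw] about the fixed x, y, z axes, in that order (R = Rz(yaw) Ry(pitch) Rx(roll)).
In Python, from workcell import * gives the robot as it stands.
- The arm moves only by the tool move_arm, never from a script. Its argument "motion" is a list of rows, each a list of 3 entries, a list of its own where there are three numbers: the finger opening in mm, from 0 to 91.2, then the shift along the world's x, y, z in units of 25 mm (1.0 is 25 mm), then the turn, a rotation vector about the world's x, y, z in units of 4 degrees (1.0 is 4 degrees). In form: [[grip, [x, y, z], [ax, ay, az]], ...]. A call has 1 to 20 rows; each row shifts and turns the commanded pose from where the row before left it; what a row does not reach is not made up. A row lasts 1/12 s, in which the tool goes at most 41.7 mm and 7.16 degrees, less where a joint would pass 70% of its speed; a pose out of reach is approached as far as the arm can. A call with a number of a shift or a turn outside -1 to 1 is refused whole. A call with a gripper value outside its range is refused whole. The fingers move at their own pace and stop on an object; "grip_force" is the grip in N (left out, the last holds). Time passes only in rows, so rows that do not move let the fingers close. It gives the time, the measured TCP pose, the force, the opening and the grip force at its end, in the units of the state.
- state(): the state, without advancing time (a new reading comes with each control period).
- grab_frame(name): name is "scene" or "top" or "wrist"; returns the picture (420x560x3 uint8, blue, green, red); there is no depth.
- camera_info(name): a dict with "fx", "fy", "cx", "cy" (pixels), "rvec" (rotation vector, rad) and "tvec" (3), from world to camera coordinates, as OpenCV has them. Camera axes: x right, y down, z forward; pixel columns grow to the right and rows downward; lengths in mm; the calibration is good to about 2 mm. A picture is of the moment at which its call begins: read the wrist's pose just before it. camera_info takes no time and is no camera call; for the wrist camera it gives the pose at the moment of the call.
- job_done(): hands the job in; it is judged then, once.
The state is a dict: "time_s": time; "qpos": joint angles; "qvel": joint speeds; "effort": joint torques, N m; "ee_pos": TCP position; "ee_rot": TCP orientation; "force": force on the tool from outside, world axes, zero at the start; "torque": the same for the moment, N m; "gripper_width": finger opening in mm; "gripper_force": force on a finger pad.
Only numpy, scipy, OpenCV 4.12 (cv2) and the standard library are available. Lean on these libraries where they do the work, as an engineer would, in place of code of your own. Each camera call takes 0.05 s, during which the arm holds its last target. There are 200 camera calls.

TASK

Unlock the red tool case: with one fingertip press the yellow catch plate down and keep it down while the other fingertip pushes the upright blue tab, sliding the bolt out of its keeper all the way to its stop. Then let go and move clear, so that the catch springs back up and locks the bolt open; pick nothing up and leave the loose things beside the case where they are.

Things in the scene. Friction and masses are not known exactly. Their poses are not given: they have to be found in the camera images.
- tool_case: Flat red steel case, fixed on the plywood board (top 80 mm above the work surface z = 0), 150 (x) by 220 (y) by 45 mm high, carry handle on its -x side; origin: centre of its underside, on the board. On the lid, 64 mm apart: catch plate (centre line x = -32 mm) and bolt (x = +32 mm). The bolt is shut in a keeper at the -y end and opens along the case's +y. The bolt's guides and keeper reach 76 mm above the board.
- catch_top (a point): Centre of the top face of the yellow ribbed catch plate, 91 mm above the board when up. The plate, 32 mm wide (case x) and 104 mm long (case y), goes straight down 10 mm on springs wherever it is pressed. It does not slide, so a fingertip may rub along it.
- bolt_tab (a point): Centre of the bolt's upright blue tab: 32 mm wide (case x), 10 mm thick (case y, the slide direction), its top 22 mm above this point, 117 mm above the board and 26 mm above the raised catch plate. With the bolt shut it lies +64 mm in x and -7 mm in y from catch_top (case axes). Push its -y face toward +y. Moves with the bolt.
- catch (a joint): How far the catch plate is pressed down, m: 0 up, 0.010 at its bottom stop. Spring force 3 N at first, 6 N at the bottom. Its tooth stands in notches under the bolt and frees it only when pressed more than 0.005; let up part way, it springs into the next notch (every 0.015 of travel) and blocks the bolt again.
- bolt (a joint): How far the bolt is drawn toward the case's +y, m: 0 shut, 0.045 fully open against its stop. It slides with about 1.5 N of friction and stays where it is left. With the catch up it can move only about 0.0015.
- filter_cap: Loose round black cap, 74 mm across, 22 mm high, standing on the board by the case's +y end; origin at the centre of its underside. Leave alone.
- wrench: Loose steel wrench, 150 mm long, 24 mm wide, 6 mm thick, lying along the case's -y end; origin at the centre of its underside, long axis its own y. Leave alone.
- punch: Loose grey steel punch, 150 mm long, 11 mm thick, lying beyond the wrench; origin at the centre of its underside, long axis its own y. Leave alone.

How it is judged (in metres and radians):
On the way, in this order (a step that is already met when the one before it is completed fails the run):
1. the catch plate is pressed down by the fingers while the bolt is still shut (value of joint catch above 0.0055 m and value of joint bolt below 0.005 m and contact force between the fingers and catch above 0.5 N), for 0.1 s.
2. the bolt is pushed fully open while the fingers still hold the catch down (value of joint bolt above 0.0425 m and value of joint catch above 0.0055 m and contact force between the fingers and catch above 0.5 N), for 0.1 s.
At the end, for the whole second after the job is handed in: The bolt is drawn at least 42.5 of its 45 mm, the catch plate has sprung back up to within 2 mm of its top, and cap, wrench and punch lie within 20 mm of where they started (value of joint bolt above 0.0425 m and value of joint catch below 0.002 m and distance of each of filter_cap, wrench, punch from where it was at the start of the episode below 0.02 m); the robot touches nothing.
It fails at once if the catch is let up into a notch while the bolt is part way (value of joint bolt between 0.008 and 0.04 m and value of joint catch below 0.0025 m).
It fails at once if a loose thing beside the case is shifted (distance of any of filter_cap, wrench, punch from where it was at the start of the episode above 0.02 m).
It fails at once if a loose thing is picked up (height (world z) of any of filter_cap, wrench, punch above 0.1 m).
It also fails if it takes over 32 s, if anything falls off the work surface, if the arm or the gripper's body presses on something with over 40 N, if the wrist force passes 120 N, or if a joint passes its speed limit or range.

## Working session

There is one attempt and no reset: what is moved stays moved. The work goes in short steps, Python scripts to look and compute and a tool call to move; the robot and the scene stay as the last step left them, time stands still between calls to the robot, and variables do not carry over. Pictures are saved under pics/ and viewed, at most 10 in all, crops included, and the job is handed in when it is done.

Besides the shell and the picture viewer there is one more tool, called after "Emit:" by a JSON object that holds its "fn" and its "kwargs". move_arm: Moves the arm, as the interface text tells. Shifts and turns lie within -1 to 1; 1 stands for 25 mm of shift or 4 degrees of turn. Its arguments: {"type":"object","properties":{"motion":{"type":"array","items":{"type":"array"}},"grip_force":{"type":"number"}},"required":["motion"]}

```bash
mkdir -p pics; python3 - <<'E'
from workcell import *
import cv2,numpy as np
print(state())
for n in("top","scene"):
    im=grab_frame(n); cv2.imwrite(f"pics/{n}0.png",cv2.resize(im,None,fx=1.4,fy=1.4,interpolation=cv2.INTER_CUBIC)); cv2.imwrite(f"pics/{n}0raw.png",im)
    i=camera_info(n);print(n,i)
E
```

```text
{'time_s': 0.0, 'qpos': array([ 6.74382572e+01,  1.83492990e+01,  8.97054985e+01, -1.84918446e-03,
        7.20443980e+01, -1.14574337e+00]), 'qvel': array([-0.06375468,  0.02153828,  0.0393147 , -0.01598822,  0.0276284 ,
       -0.02857102]), 'effort': array([-7.00441378e-04, -4.12477756e+01, -2.31978464e+01,  7.26189651e-02,
        4.55129310e-02, -1.32246309e-04]), 'ee_pos': array([209.76707309, 534.82909282, 213.149916  ]), 'ee_rot': array([-1.79900789e+02, -2.25697955e-04,  1.58584572e+02]), 'force': array([0.58689518, 0.42903513, 0.01474021]), 'torque': array([ 0.03003447, -0.01589969,  0.03003754]), 'gripper_force': 0.0, 'gripper_width': 91.57523908277433}
top {'fx': 516.0672450641647, 'fy': 516.0672450641647, 'cx': 280.0507139973082, 'cy': 201.75094468513356, 'rvec': array([ 2.17309591, -2.18622872,  0.03656743]), 'tvec': array([-103.60597653,  516.0889699 , 1255.85708742])}
scene {'fx': 452.7419567656755, 'fy': 452.7419567656755, 'cx': 282.3972763836226, 'cy': 211.5790872771246, 'rvec': array([ 2.01125794, -0.89515018,  0.45637374]), 'tvec': array([-441.37446307,  312.03994909,  697.08689285])}
```

View pics/top0.png

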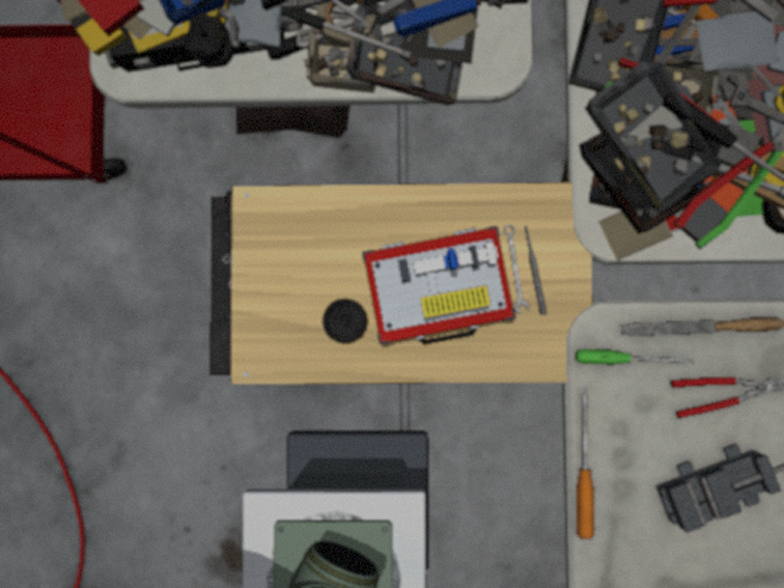

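View pics/scene0.png

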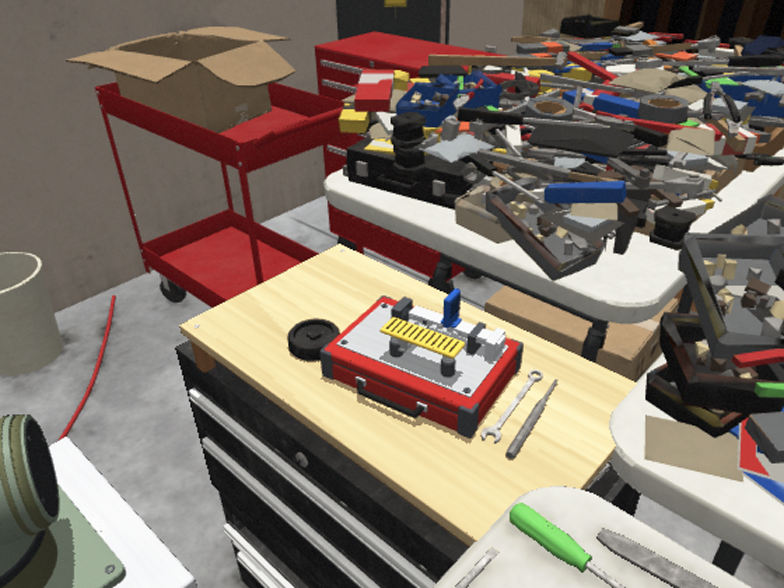

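The top view shows the case with its yellow plate at about (455,302), the blue tab at (452,259), the cap at (345,320), and the wrench and punch at x≈515–545. The scene view agrees. Next I'll enlarge both.

```bash
python3 - <<'E'
import cv2,numpy as np
a=cv2.imread("pics/top0raw.png")[155:255,220:400]
b=cv2.imread("pics/scene0raw.png")[195:320,200:400]
cv2.imwrite("pics/ta.png",cv2.resize(a,None,fx=4.4,fy=4.4,interpolation=cv2.INTER_CUBIC))
cv2.imwrite("pics/sb.png",cv2.resize(b,None,fx=4,fy=4,interpolation=cv2.INTER_CUBIC))
E
```

```text
(no output)
```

View pics/ta.png

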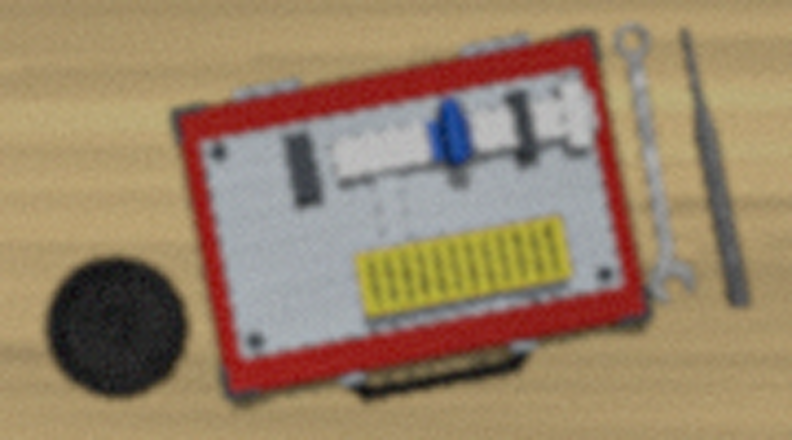

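View pics/sb.png

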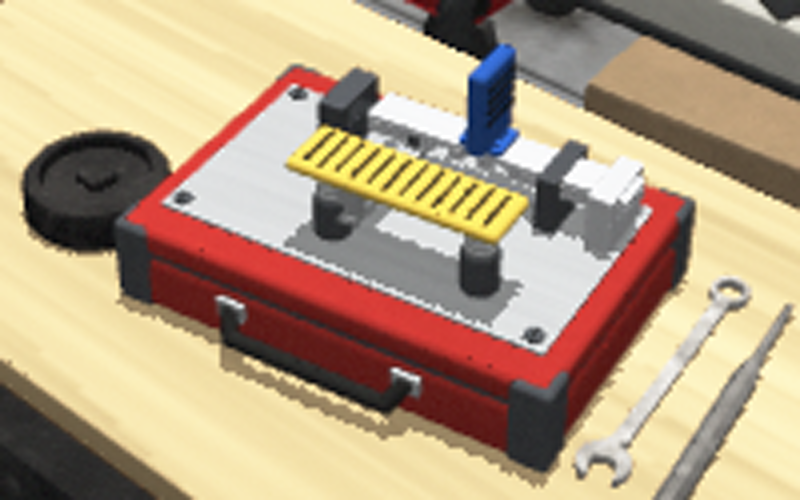

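```bash
cat >h.py <<'E'
from workcell import *
import cv2,numpy as np
from scipy.optimize import least_squares
def proj(n,P,i=None):
    i=i or camera_info(n);K=np.array([[i['fx'],0,i['cx']],[0,i['fy'],i['cy']],[0,0,1]])
    return cv2.projectPoints(np.float64(P),i['rvec'],i['tvec'],K,None)[0].reshape(-1,2)
E
python3 - <<'E'
from h import *
# local about catch_top: far = +x ; left=+y
P=np.float64([[16,52,0],[16,-52,0],[-16,-52,0],[-16,52,0]])
T=np.float64([[357,254],[560,217],[571,276],[368,318]])/4.4+[220,155]-.4
S=np.float64([[325,127],[528,198],[498,242],[287,163]])/4+[200,195]-.4
def W(p,Q):
    c,s=np.cos(p[3]),np.sin(p[3]);return Q@np.array([[c,-s,0],[s,c,0],[0,0,1]]).T+p[:3]
for use in("ts","t","s"):
    f=lambda p:np.r_[(proj("top",W(p,P))-T).ravel()*('t'in use),(proj("scene",W(p,P))-S).ravel()*('s'in use),(p[2]-171)/2]
    r=least_squares(f,[500,0,171,0]);print(use,r.x[:3],np.degrees(r.x[3]),np.abs(r.fun).max())
    tab=W(r.x,np.float64([[64,-7,26]]))
    print(tab,proj("top",tab),np.array([452,130])/4.4+[220,155],proj("scene",tab),np.array([498,55])/4+[200,195])
print(camera_info("wrist"))
E
```

```text
ts [ 477.24724807 -207.99435925  168.67870808] 10.47566417923711 1.26725535436492
[[ 541.45323542 -203.2413404   194.67870808]] [[323.60258394 184.13420294]] [322.72727273 184.54545455] [[322.62298351 210.23949624]] [324.5  208.75]
t [ 476.88796796 -207.07361538  170.70389424] 10.585034374078953 0.9489999399728504
[[ 541.08476545 -202.19804439  196.70389424]] [[323.16479001 184.22352901]] [322.72727273 184.54545455] [[322.06852253 209.15911576]] [324.5  208.75]
s [ 475.56690195 -210.04195999  170.35034806] 10.281827924283151 1.2748746937400028
[[ 539.78860169 -205.50618198  196.35034806]] [[324.73546435 184.84053858]] [322.72727273 184.54545455] [[323.08179273 210.32028207]] [324.5  208.75]
{'fx': 366.83394437770045, 'fy': 366.83394437770045, 'cx': 283.6621656188887, 'cy': 210.25766069893382, 'rvec': array([-2.38017522, -1.62367028, -0.24449836]), 'tvec': array([-575.32968592,  -33.45158689,  391.78598773])}
```

Emit:
{"fn": "move_arm", "kwargs": {"motion": [[55,[0.4,-1,0.15],[0,0,-0.7]],[55,[0.4,-1,0.15],[0,0,-0.7]],[55,[0.4,-1,0.15],[0,0,-0.7]],[55,[0.4,-1,0.15],[0,0,-0.7]],[55,[0.4,-1,0.15],[0,0,-0.7]],[55,[0.4,-1,0.15],[0,0,-0.7]],[55,[0.4,-1,0.15],[0,0,-0.7]],[55,[0.4,-1,0.15],[0,0,-0.7]],[55,[0.4,-1,0.15],[0,0,-0.7]],[55,[0.4,-1,0.15],[0,0,-0.7]],[55,[0.4,-1,0.15],[0,0,-0.7]],[55,[0.4,-1,0.15],[0,0,-0.7]],[55,[0.4,-1,0.15],[0,0,-0.7]],[55,[0.4,-1,0.15],[0,0,-0.7]],[55,[0.4,-1,0.15],[0,0,-0.7]],[55,[0.4,-1,0.15],[0,0,-0.7]],[55,[0.4,-1,0.15],[0,0,-0.7]],[55,[0.4,-1,0.15],[0,0,-0.7]],[55,[0.4,-1,0.15],[0,0,-0.7]],[55,[0.4,-1,0.15],[0,0,-0.7]]]}}

```text
time_s: 1.77
ee_pos: [409.9, 34.0, 288.9]
ee_rot: [-180.0, -0.0, 102.4]
force: [-0.0, -0.1, -0.0]
gripper_width: 55.1
gripper_force: 0.0
```

Emit:
{"fn": "move_arm", "kwargs": {"motion": [[55,[0.4,-1,0],[0,0,0]],[55,[0.4,-1,0],[0,0,0]],[55,[0.4,-1,0],[0,0,0]],[55,[0.4,-1,0],[0,0,0]],[55,[0.4,-1,0],[0,0,0]],[55,[0.4,-1,0],[0,0,0]],[55,[0.4,-1,0],[0,0,0]],[55,[0.4,-1,0],[0,0,-0.2]],[55,[0.4,-1,0],[0,0,-0.2]],[55,[0.4,-0.8,0],[0,0,-0.2]],[55,[0.1,-0.8,0],[0,0,0]],[55,[0,0,0],[0,0,0]],[55,[0,0,0],[0,0,0]],[55,[0,0,0],[0,0,0]]]}}

```text
time_s: 2.93
ee_pos: [512.1, -229.0, 288.6]
ee_rot: [-180.0, -0.1, 100.2]
force: [0.2, 0.4, 0.1]
gripper_width: 55.2
gripper_force: 0.0
```

```bash
python3 - <<'E'
from h import *
import pickle
s=state();i=camera_info("wrist");im=grab_frame("wrist")
print(s['time_s'],s['ee_pos'],s['ee_rot'],s['gripper_width'],s['force'],s['qpos'])
pickle.dump((s,i),open("w1.pkl","wb"))
cv2.imwrite("pics/w1.png",cv2.resize(im,None,fx=1.4,fy=1.4,interpolation=cv2.INTER_CUBIC))
E
```

```text
2.9333 [ 512.07374063 -228.99906785  288.60125301] [-1.79961163e+02 -7.17009304e-02  1.00181891e+02] 55.23294192663084 [0.24719402 0.44306826 0.09883179] [-2.52903332e+01  1.49645299e+01  8.37047322e+01  3.62631391e-02
  8.14039766e+01 -3.54776914e+01]
```

View pics/w1.png

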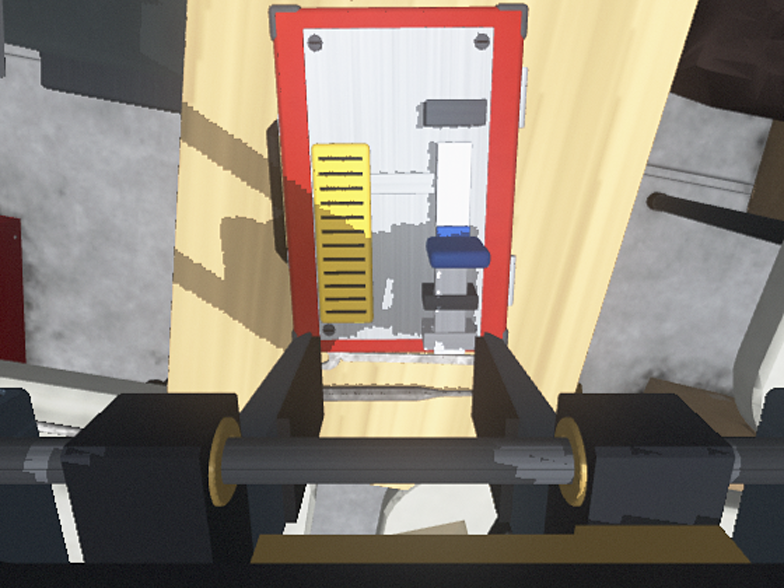

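```bash
python3 - <<'E'
from h import *
import pickle
s,i=pickle.load(open("w1.pkl","rb"))
P=np.float64([[-16,52,0],[16,52,0],[16,-52,0],[-16,-52,0]])
T=np.float64([[312,143.5],[369.5,144.5],[372.5,322],[317.5,321]])/1.4-.3
def W(p,Q):
    c,k=np.cos(p[3]),np.sin(p[3]);return Q@np.array([[c,-k,0],[k,c,0],[0,0,1]]).T+p[:3]
f=lambda p:np.r_[(proj("",W(p,P),i)-T).ravel(),(p[2]-171)/1]
r=least_squares(f,[477,-208,171,.18]);print(r.x[:3],np.degrees(r.x[3]),r.fun.round(1))
Q=np.float64([[64+a,-7+b,z] for z in(26,0) for a in(-16,16) for b in(-5,5)])
print((proj("",W(r.x,Q),i)*1.4).round())
R=cv2.Rodrigues(i['rvec'])[0];print(-R.T@i['tvec'])
c=W(r.x,np.float64([[32,-34,0]]));print("start",c,"yaw",90+np.degrees(r.x[3]))
E
```

```text
[ 476.88383319 -204.98759089  169.82315619] 9.65263161137105 [-0.6 -1.   0.7 -1.3 -0.6  1.2  0.5  1.6 -1.2]
[[429. 270.]
 [430. 251.]
 [490. 271.]
 [491. 252.]
 [426. 259.]
 [427. 242.]
 [482. 259.]
 [483. 242.]]
[ 497.97665566 -144.67957585  458.45640413]
start [[ 514.13172073 -233.14065242  169.82315619]] yaw 99.65263161137105
```

Refined pose: catch_top is about (477, −206, 171) with case yaw about 10°. The tab is about where predicted. I'm descending to just above the plate, then pressing.

Emit:
{"fn": "move_arm", "kwargs": {"motion": [[55,[0.1,-0.24,0],[0,0,0]],[55,[0,0,-0.9],[0,0,0]],[55,[0,0,-0.9],[0,0,0]],[55,[0,0,-0.9],[0,0,0]],[55,[0,0,-0.9],[0,0,0]],[55,[0,0,-0.7],[0,0,0]],[55,[0,0,0],[0,0,0]],[55,[0,0,0],[0,0,0]]]}}

```text
time_s: 3.65
ee_pos: [514.8, -235.2, 181.3]
ee_rot: [-179.9, -0.0, 100.2]
force: [0.3, 0.5, 0.1]
gripper_width: 54.7
gripper_force: 0.0
```

```bash
python3 - <<'E'
from h import *
print(state()['force'])
a=grab_frame("scene")[170:290,220:380]
cv2.imwrite("pics/s2.png",cv2.resize(a,None,fx=5,fy=5,interpolation=cv2.INTER_CUBIC))
E
```

```text
[0.30482982 0.51737079 0.14309991]
```

View pics/s2.png

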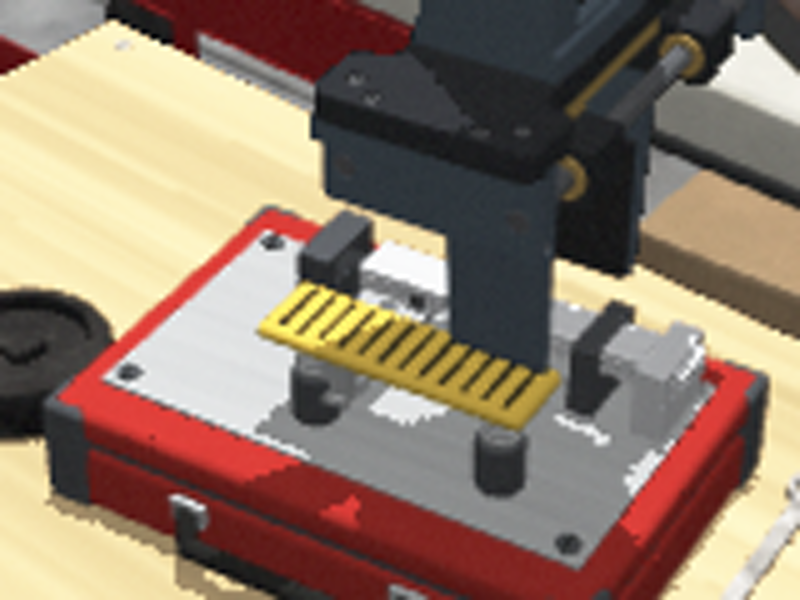

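The scene view shows the near finger above the −y half of the plate, with its tip at about (500,360), clear of the guide. Pressing down.

Emit:
{"fn": "move_arm", "kwargs": {"motion": [[55,[0,0,-0.1],[0,0,0]],[55,[0,0,-0.1],[0,0,0]],[55,[0,0,-0.1],[0,0,0]],[55,[0,0,-0.1],[0,0,0]],[55,[0,0,-0.1],[0,0,0]],[55,[0,0,-0.1],[0,0,0]],[55,[0,0,-0.1],[0,0,0]],[55,[0,0,0],[0,0,0]],[55,[0,0,0],[0,0,0]],[55,[0,0,0],[0,0,0]]]}}

```text
time_s: 4.53
ee_pos: [515.2, -235.8, 164.3]
ee_rot: [180.0, 0.0, 100.2]
force: [-1.1, -0.5, 3.9]
gripper_width: 55.3
gripper_force: 2.1
```

Emit:
{"fn": "move_arm", "kwargs": {"motion": [[55,[0,0,-0.1],[0,0,0]],[55,[0,0,-0.04],[0,0,0]],[55,[0,0,0],[0,0,0]],[55,[0,0,0],[0,0,0]]]}}

```text
time_s: 4.87
ee_pos: [515.2, -235.9, 161.2]
ee_rot: [179.9, 0.0, 100.2]
force: [-1.0, 0.6, 7.1]
gripper_width: 55.1
gripper_force: 3.6
```

Emit:
{"fn": "move_arm", "kwargs": {"motion": [[55,[-0.02,0.12,0],[0,0,0]],[55,[-0.02,0.12,0],[0,0,0]],[55,[-0.02,0.12,0],[0,0,0]],[55,[-0.02,0.12,0],[0,0,0]],[55,[0,0,0],[0,0,0]],[55,[0,0,0],[0,0,0]]]}}

```text
time_s: 5.37
ee_pos: [513.9, -225.4, 161.4]
ee_rot: [179.9, 0.3, 100.2]
force: [0.5, -3.2, 6.7]
gripper_width: 55.0
gripper_force: 2.9
```

```bash
python3 - <<'E'
from h import *
a=grab_frame("scene")[170:290,220:380]
cv2.imwrite("pics/s3.png",cv2.resize(a,None,fx=5,fy=5,interpolation=cv2.INTER_CUBIC))
E
```

```text
(no output)
```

View pics/s3.png

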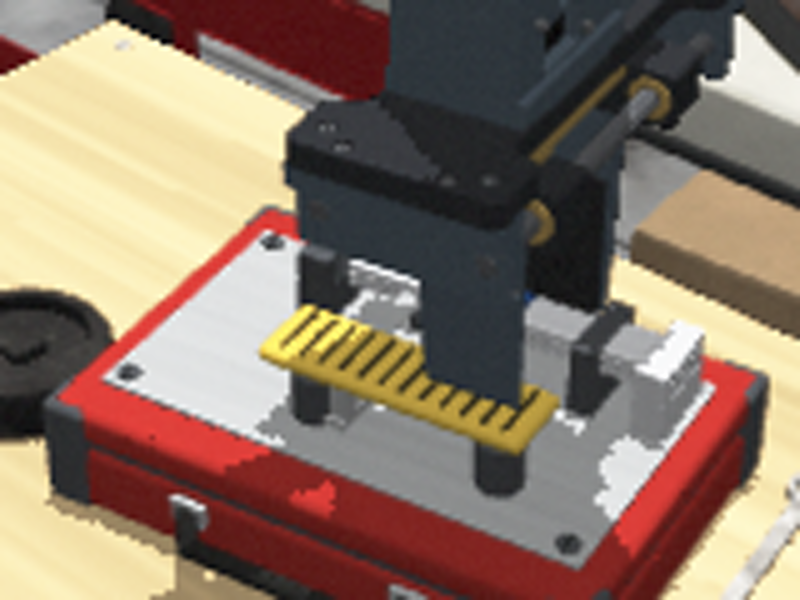

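The plate is now visibly down, its right end about 25 px lower, with the fingertip on it. I'll continue pushing along the case's +y.

Emit:
{"fn": "move_arm", "kwargs": {"motion": [[55,[-0.03,0.16,0],[0,0,0]],[55,[-0.03,0.16,0],[0,0,0]],[55,[-0.03,0.16,0],[0,0,0]],[55,[-0.03,0.16,0],[0,0,0]],[55,[-0.03,0.16,0],[0,0,0]],[55,[-0.03,0.16,0],[0,0,0]],[55,[-0.03,0.16,0],[0,0,0]],[55,[-0.03,0.16,0],[0,0,0]],[55,[-0.03,0.16,0],[0,0,0]],[55,[0,0,0],[0,0,0]],[55,[0,0,0],[0,0,0]]]}}

```text
time_s: 6.33
ee_pos: [507.2, -189.1, 161.3]
ee_rot: [179.9, 0.2, 100.2]
force: [0.7, -3.7, 5.9]
gripper_width: 54.6
gripper_force: 2.9
```

Emit:
{"fn": "move_arm", "kwargs": {"motion": [[55,[-0.01,0.08,0],[0,0,0]],[55,[-0.01,0.08,0],[0,0,0]],[55,[0,0,0],[0,0,0]],[55,[0,0,0],[0,0,0]]]}}

```text
time_s: 6.67
ee_pos: [506.5, -185.6, 161.3]
ee_rot: [179.9, 0.3, 100.2]
force: [-0.3, -4.5, 5.5]
gripper_width: 54.8
gripper_force: 3.0
```

Emit:
{"fn": "move_arm", "kwargs": {"motion": [[55,[-0.01,0.06,0],[0,0,0]],[55,[-0.01,0.06,0],[0,0,0]],[55,[0,0,0],[0,0,0]],[55,[0,0,0],[0,0,0]]]}}

```text
time_s: 7.0
ee_pos: [506.4, -184.8, 161.4]
ee_rot: [179.9, 0.5, 100.2]
force: [0.7, -10.6, 4.3]
gripper_width: 54.7
gripper_force: 6.6
```

The lateral force jumped to about 11 N after about 52 mm of total travel, so the bolt is at its stop. Now backing off a little and lifting clear.

Emit:
{"fn": "move_arm", "kwargs": {"motion": [[55,[0,0,0],[0,0,0]],[55,[0.01,-0.1,0],[0,0,0]],[55,[0.01,-0.08,0],[0,0,0]],[55,[0,0,0.2],[0,0,0]],[55,[0,0,0.4],[0,0,0]],[55,[0,0,0.8],[0,0,0]],[55,[0,0,1],[0,0,0]],[55,[0,0,1],[0,0,0]],[55,[0,0,1],[0,0,0]],[55,[0,-0.5,0.8],[0,0,0]],[55,[0,-0.5,0],[0,0,0]],[55,[0,0,0],[0,0,0]],[55,[0,0,0],[0,0,0]]]}}

```text
time_s: 8.08
ee_pos: [504.9, -210.2, 289.1]
ee_rot: [-179.9, -0.1, 100.1]
force: [-0.6, 0.8, -0.3]
gripper_width: 54.7
gripper_force: 0.0
```

```bash
python3 - <<'E'
from h import *
im=grab_frame("wrist");a=grab_frame("scene")[170:320,200:400]
cv2.imwrite("pics/f.png",np.hstack([cv2.resize(im[:300],(440,300)),cv2.resize(a,(360,300))]))
E
```

```text
(no output)
```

View pics/f.png

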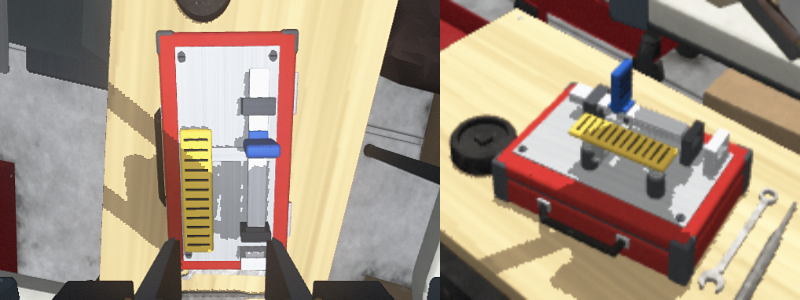

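The pictures show the blue tab slid up against the far guide (tab at about (262,148) on the left, (622,85) on the right). The plate is back up, and the cap, wrench and punch haven't moved.

```bash
python3 -c "
from workcell import *
print(job_done())"
```

```text
the job is handed in; nothing more can be done
None
```

The job is handed in, with no verdict shown: the bolt was pushed to its stop with the catch held down, the last pictures show the catch back up and the loose things in place, and the arm is clear.

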